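Return a job's clicking dies to their foam tray

ROBOT

A 6-joint arm with a two-finger parallel gripper is mounted at the origin on the work surface. World frame = base frame: x ahead of the robot, y to its left, z up, the work surface at z = 0. Lengths are in mm, angles in rad, forces in N, time in s.
With the tool pointing down it reaches from about 300 to 775 mm from the base axis. Payload 14.6 kg.
Tool frame: the origin (TCP) lies on the centre line of the jaws, within the pads' length; the fingertips stand 19 mm ahead of it and the grasp point (between the pads) is the TCP (bot.tip_reach is the distance from the TCP to the fingertips, in mm); z points along the fingers, y is the line along which they close (so a half turn about z gives the same grasp; the last joint's range is limited). The gripper opens to 85 mm and grips with 20 to 120 N. Pads are 22 mm wide; open, the fingers measure 114 mm over their backs; the gripper's body (76 mm by 85 mm) begins 54 mm behind the grasp point. The pads swing forward as they close: fully open they stand 13 mm farther back than shut.
Start: joints at [-1.171, 0.3, 1.521, -0, 1.321, -0.067], TCP at [247.509, -491.151, 250.281] pointing down, gripper open.
Joint ranges: [-3.03, 3.03], [-0.79, 2.21], [0.23, 2.52], [-1.04, 4.18], [0, 3.07], [-2.55, 2.55]. Speed limits (rad/s): [2.22, 2.22, 2.57, 3.14, 3.14, 3.14].

INTERFACE

Orientations are given as a unit quaternion [w, x, y, z].
In Python, from rig import bot gives the robot as it stands. Calls block until the motion is done:
- bot.move_to(position, orientation): joint-space move of the TCP to a pose.
- bot.servo_line(position, attitude=None, speed=150, until_force=None): straight line of the TCP; attitude=None keeps the orientation; speed is the mean speed in mm/s. With until_force (N) it stops when the force on the tool has changed by that much, and returns True; else False.
- bot.move_joints(angles): joint-space move.
- bot.move_gripper(opening, grip_force=None): finger opening in mm; grip_force is the grip in N (None keeps the last); returns when the fingers have stopped.
- bot.dwell(seconds).
- bot.ik(position, orientation): joint angles nearest the present ones, or None.
- bot.read_state(): the state.
- bot.read_camera(name): name is "side" or "top" or "wrist"; returns a dict with "image" (420x560x3 uint8, blue, green, red), "depth" (420x560 float32, mm along the optical axis (not along the pixel's ray), 0 where there is no reading), "fovy" (degrees; the focal length in pixels is half the picture's height over the tangent of half this angle, whatever the lens; pixels are square), "cx", "cy" (the principal point, pixels), "eye" and "attitude" of the camera in the world; the wrist camera has in their place "mount" (4x4, takes a point from camera to tool coordinates, whose origin is the TCP and whose axes are the flange's). Camera axes: x right, y down, z forward; pixel columns grow to the right and rows downward; lengths in mm; the calibration is good to about 2 mm. A picture is of the moment at which its call begins: read the wrist's pose just before it.
A pose or a line that the arm cannot do raises bot.MotionError and nothing moves.
- bot.finish_job(): hands the job in; it is judged then, once.
The state is a dict: "clock": time; "joint_positions": joint angles; "qvel": joint speeds; "effort": joint torques, N m; "ee_pos": TCP position; "tool_rot": TCP orientation; "ft_force": force on the tool from outside, world axes, zero at the start; "moment": the same for the moment, N m; "grip_width": finger opening in mm; "grip_force": force on a finger pad.
Only numpy, scipy, OpenCV 4.12 (cv2) and the standard library are available. Lean on these libraries where they do the work, as an engineer would, in place of code of your own. Each camera call takes 0.05 s, during which the arm holds its last target. There are 200 camera calls.

TASK

Cutting is finished: put the job's four clicking dies - the round one, the oval, the card-pocket rectangle and the pointed strap end - back in the foam-lined tray, each seated flat, cutting edge down, in the cut-out of its own outline. Set them down rather than dropping them, as they have cutting edges, and leave the six-sided die and the square-ended strip die, which belong to another job, where they lie.

Things in the scene. Friction and masses are not known exactly. Their poses are not given: they have to be found in the camera images.
- die_round: Round die, 55 mm outside diameter. Clicking die: open outline of 3 mm strip steel, 32 mm high, cross braces just under the top, cutting edge down, 0.24 kg. Origin at the centre of its underside, z up.
- die_oval: Oval die, 77 mm long (its x) by 48 mm wide (its y), the same either way round. Clicking die: open outline of 3 mm strip steel, 32 mm high, cross braces just under the top, cutting edge down, 0.24 kg. Origin at the centre of its underside, z up.
- die_pocket: Card-pocket die: rectangle 80 mm long (its x) by 52 mm wide (its y) with clipped corners, the same either way round. Clicking die: open outline of 3 mm strip steel, 32 mm high, cross braces just under the top, cutting edge down, 0.24 kg. Origin at the centre of its underside, z up.
- die_strap: Strap-end die: 96 mm long (its x) by 36 mm wide (its y), square at the -x end, narrowing over the last 32 mm to a blunt point at +x. It fits only with its point the same way as the cut-out's. Clicking die: open outline of 3 mm strip steel, 32 mm high, cross braces just under the top, cutting edge down, 0.24 kg. Origin at the centre of its underside, z up.
- die_hexagon: Look-alike that belongs to another job: six-sided die, 54 mm across the flats, 62 mm across the corners. Clicking die: open outline of 3 mm strip steel, 32 mm high, cross braces just under the top, cutting edge down, 0.24 kg. Origin at the centre of its underside, z up.
- die_strip: Look-alike that belongs to another job: plain strip die, a rectangle 96 mm long (its x) by 36 mm wide (its y), square at both ends. Clicking die: open outline of 3 mm strip steel, 32 mm high, cross braces just under the top, cutting edge down, 0.24 kg. Origin at the centre of its underside, z up.
- slot_round: Place for the round die: round cut-out, 71 mm across. It follows the die's outline 8 mm larger all round, 10 mm deep, in a black foam insert 126 (x) x 92 (y) x 16 mm, one of four in a fixed tray, rim 22 mm high. Origin: centre of the insert's underside, 4 mm above the table; the cut-out's floor is at z +6 mm, the foam's top at +16 mm.
- slot_oval: Place for the oval die: oval cut-out, 93 mm along its x by 64 mm along its y. It follows the die's outline 8 mm larger all round, 10 mm deep, in a black foam insert 126 (x) x 92 (y) x 16 mm, one of four in a fixed tray, rim 22 mm high. Origin: centre of the insert's underside, 4 mm above the table; the cut-out's floor is at z +6 mm, the foam's top at +16 mm.
- slot_pocket: Place for the card-pocket die: rectangular cut-out, 96 mm along its x by 68 mm along its y. It follows the die's outline 8 mm larger all round, 10 mm deep, in a black foam insert 126 (x) x 92 (y) x 16 mm, one of four in a fixed tray, rim 22 mm high. Origin: centre of the insert's underside, 4 mm above the table; the cut-out's floor is at z +6 mm, the foam's top at +16 mm.
- slot_strap: Place for the strap-end die: cut-out 112 mm along its x by 52 mm along its y, its point towards +x. It follows the die's outline 8 mm larger all round, 10 mm deep, in a black foam insert 126 (x) x 92 (y) x 16 mm, one of four in a fixed tray, rim 22 mm high. Origin: centre of the insert's underside, 4 mm above the table; the cut-out's floor is at z +6 mm, the foam's top at +16 mm.
There are look-alikes about, which are no part of the job. Leave any green or pink look-alike of the slot_round alone.

How it is judged (in metres and radians):
At the end, for the whole second after the job is handed in: Each of the four dies is released, at rest, level (tilt under 0.06 rad) on the floor of its own cut-out: centre within 14 mm of the cut-out's, underside within 3 mm of its floor. The six-sided and the strip die lie level within 15 mm of where they started (horizontal distance between die_round and slot_round below 0.014 m and z of die_round in the frame of slot_round between 0.003 and 0.009 m and angle between each of die_round, die_oval, die_pocket, die_strap, die_hexagon, die_strip's own z axis and vertical below 0.06 rad and linear speed of each of die_round, die_oval, die_pocket, die_strap below 0.02 m/s and horizontal distance between die_oval and slot_oval below 0.014 m and z of die_oval in the frame of slot_oval between 0.003 and 0.009 m and horizontal distance between die_pocket and slot_pocket below 0.014 m and z of die_pocket in the frame of slot_pocket between 0.003 and 0.009 m and horizontal distance between die_strap and slot_strap below 0.014 m and z of die_strap in the frame of slot_strap between 0.003 and 0.009 m and distance of each of die_hexagon, die_strip from where it was at the start of the episode below 0.015 m); the robot touches nothing.
It fails at once if one of the four dies is dropped: it falls free from more than about 25 mm ((contact force between die_round and the fingers below 0.3 N and linear speed of die_round above 0.7 m/s) or (contact force between die_oval and the fingers below 0.3 N and linear speed of die_oval above 0.7 m/s) or (contact force between die_pocket and the fingers below 0.3 N and linear speed of die_pocket above 0.7 m/s) or (contact force between die_strap and the fingers below 0.3 N and linear speed of die_strap above 0.7 m/s)).
It fails at once if the six-sided or the plain strip die, which belong to another job, is moved by more than 15 mm (distance of any of die_hexagon, die_strip from where it was at the start of the episode above 0.015 m).
It also fails if it takes over 128 s, if anything falls off the work surface, if the arm or the gripper's body presses on something with over 40 N, if the wrist force passes 120 N, or if a joint passes its speed limit or range.

## Working session

There is one attempt and no reset: what is moved stays moved. The work goes in short steps, each a Python script; the robot and the scene stay as the last script left them, time stands still between calls to the robot, and variables do not carry over. Pictures are saved under pics/ and viewed, at most 14 in all, crops included, and the job is handed in when it is done.

```bash
ls; mkdir -p pics; python3 - <<'E'
from rig import bot
import cv2,numpy as np
for n in ("top","side"):
    c=bot.read_camera(n); cv2.imwrite(f"pics/{n}0.png",c["image"]); np.savez(f"{n}0.npz",**c)
    print(n,c["fovy"],c["cx"],c["cy"],c["eye"],c["attitude"])
s=bot.read_state(); print(s["clock"],s["tool_rot"],s["grip_width"])
E
```

```text
pics
top 45.59101487600819 280.4504662825292 209.0234067146159 [ 274.57532499   14.09134371 1362.57957984] [ 0.04896093 -0.69768544  0.71218459 -0.06025751]
side 45.5588720054684 295.4333362044609 215.12526289460533 [ -7.57306716 896.29340593 723.05079694] [ 0.1200172  -0.23072076  0.84880661 -0.46031635]
0.1 [-5.26581100e-04  9.72887409e-01  2.31278629e-01 -9.25732664e-05] 85.32192706428437
```

View pics/top0.png

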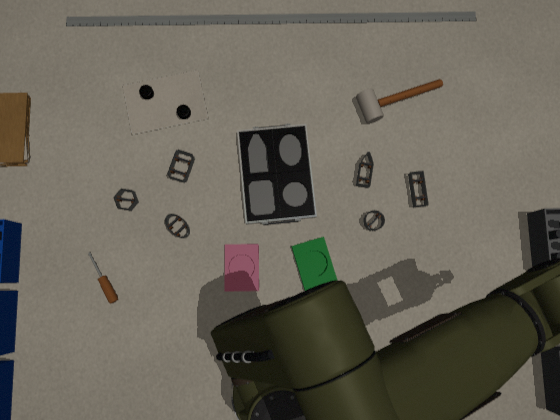

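View pics/side0.png

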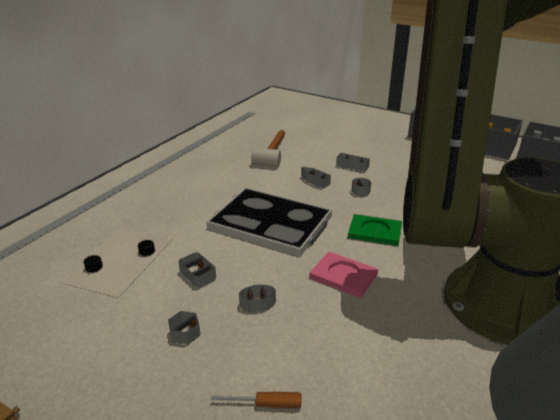

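The top view shows:
- **Dies at left:** hexagon (126,199), pocket (181,165), oval (177,226).
- **Dies at right:** strap (364,170), with its point up, strip (417,188), round (373,220).
- **Tray:** at (276,174). The strap slot is upper left and also points up, oval upper right, pocket lower left, round lower right.
- **Look-alikes:** the pink and green pads lie outside the tray.

Next I'll measure, and confirm identities in one enlarged crop.

```bash
cat > vis.py <<'E'
import numpy as np,cv2
from scipy.spatial.transform import Rotation as R
def cam(c):
    f=210/np.tan(np.radians(float(c["fovy"]))/2); q=np.asarray(c["attitude"])
    return f,R.from_quat(np.r_[q[1:],q[0]]).as_matrix(),np.asarray(c["eye"])
def cloud(c):
    f,M,e=cam(c); v,u=np.mgrid[:420,:560]; d=c["depth"]
    P=np.stack([(u-c["cx"])/f*d,(v-c["cy"])/f*d,d],-1)@M.T+e
    P[d==0]=np.nan; return P
def plane(c,uv,z):
    f,M,e=cam(c); uv=np.asarray(uv,float).reshape(-1,2)
    r=np.c_[(uv[:,0]-c["cx"])/f,(uv[:,1]-c["cy"])/f,np.ones(len(uv))]@M.T
    return e+r*((z-e[2])/r[:,2])[:,None]
E
python3 - <<'E'
from vis import *
c=dict(np.load("top0.npz")); P=cloud(c); im=c["image"]
print("table z",[np.nanmedian(P[a:a+15,b:b+15,2]).round(1) for a,b in((60,300),(110,220),(220,60),(130,470))])
names=dict(hexagon=(126,199),pocket=(181,165),oval=(177,226),strap=(364,170),strip=(417,188),round=(373,220))
z=np.nan_to_num(P[:,:,2])
for n,(u,v) in names.items():
    s=np.s_[v-24:v+25,u-24:u+25]
    m=((z[s]>18)&(z[s]<45)).astype(np.uint8); k,l,st,ce=cv2.connectedComponentsWithStats(m,connectivity=8)
    m=(l==1+np.argmax(st[1:,4]))
    pts=plane(c,np.argwhere(m)[:,::-1]+[u-24,v-24],32)[:,:2].astype(np.float32)
    (x,y),(w,h),a=cv2.minAreaRect(pts); b=cv2.boxPoints(((x,y),(w,h),a)); e=max(b[1]-b[0],b[2]-b[1],key=np.linalg.norm)
    print(n,"ctr",round(x,1),round(y,1),"size",round(w+2.7),round(h+2.7),"longaxis deg",np.degrees(np.arctan2(e[1],e[0])).round(1),"topz",np.percentile(z[s][m],[50,90]).round(1))
# tray
s=np.s_[110:235,225:330]; g=im[s].max(2); 
print("foam z",np.median(z[s][g<25]).round(1))
foam=(g<45).astype(np.uint8)
cs,h=cv2.findContours(foam,cv2.RETR_CCOMP,cv2.CHAIN_APPROX_NONE)
for q,hh in zip(cs,h[0]):
    A=cv2.contourArea(q)
    if A<150: continue
    p=plane(c,q.reshape(-1,2)+[225,110],20)[:,:2].astype(np.float32); (x,y),(w,hh2),a=cv2.minAreaRect(p); b=cv2.boxPoints(((x,y),(w,hh2),a)); e=max(b[1]-b[0],b[2]-b[1],key=np.linalg.norm)
    print("hole" if hh[3]>=0 else "outer",A,round(x,1),round(y,1),"size",round(w),round(hh2),"long",np.degrees(np.arctan2(e[1],e[0])).round(1),"px",q.reshape(-1,2).mean(0).round()+[225,110])
a=cv2.resize(im[130:250,100:220],None,fx=3.3,fy=3.3,interpolation=cv2.INTER_CUBIC);b=cv2.resize(im[130:250,325:445],None,fx=3.3,fy=3.3,interpolation=cv2.INTER_CUBIC)
cv2.imwrite("pics/crop.png",cv2.convertScaleAbs(np.hstack([a,b]),alpha=1.6))
E
```

```text
table z [np.float64(0.3), np.float64(0.1), np.float64(0.8), np.float64(-0.1)]
hexagon ctr 516.5 408.4 size 64 58 longaxis deg 80.7 topz [29.  33.7]
pocket ctr 606.4 260.5 size 59 85 longaxis deg -19.7 topz [28.7 34.4]
oval ctr 441.3 269.4 size 78 49 longaxis deg 44.3 topz [29.3 34.4]
strap ctr 588.3 -244.7 size 40 100 longaxis deg -10.8 topz [29.1 34.3]
strip ctr 530.0 -386.2 size 100 43 longaxis deg 4.8 topz [28.4 33.7]
round ctr 445.6 -260.8 size 57 54 longaxis deg 88.9 topz [28.4 33.6]
foam z 19.8
outer 5754.0 585.6 0.7 size 250 183 long 4.6 px [276. 173.]
hole 530.0 524.5 -50.4 size 71 72 long -1.1 px [295. 194.]
hole 869.0 517.5 41.6 size 102 72 long 4.4 px [261. 197.]
hole 603.0 650.3 -39.8 size 67 94 long -1.2 px [290. 150.]
hole 672.5 642.4 51.8 size 115 56 long 4.4 px [257. 155.]
```

View pics/crop.png

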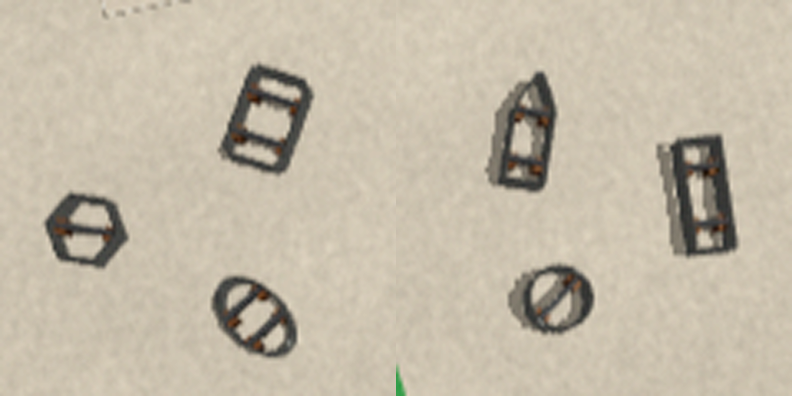

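The crop confirms the identities: the right round die has a circular outline and the left one has six corners. The strap die has a point at the top, and the strip is square at both ends. Measured sizes match the descriptions. I'll start with the round die.

```bash
cat > act.py <<'E'
from rig import bot
import numpy as np
def Q(deg):
    h=np.radians(deg)/2; return [0,np.cos(h),np.sin(h),0]   # Rz(yaw)*Rx(pi)
def rot(deg,v):
    a=np.radians(deg); return np.array([[np.cos(a),-np.sin(a)],[np.sin(a),np.cos(a)]])@v
TY=4.6; TC=np.array([585,0.8])
SL={n:TC+rot(TY,np.array(o)) for n,o in dict(round=(-63,-46),pocket=(-63,46),oval=(63,-46),strap=(63,46)).items()}
def pick(xy,yaw,w,off=0,zg=30):
    p=np.array(xy)+rot(yaw,np.array([off,0]))
    bot.move_gripper(min(85,w+28)); bot.move_to([*p,130],Q(yaw))
    bot.servo_line([*p,zg],speed=120); bot.move_gripper(w-15,60)
    s=bot.read_state(); print("grip",s["grip_width"],"expect",w,"F",s["grip_force"],"z",s["ee_pos"][2])
    if abs(s["grip_width"]-w)>4: print("BAD GRIP"); return False
    bot.servo_line([*p,130],speed=120); s=bot.read_state(); print("lifted",s["grip_width"],s["grip_force"],s["ft_force"],s["clock"]); return True
def place(n,w,off=0,zg=30,yaw=TY):
    p=SL[n]+rot(yaw,np.array([off,0]))
    bot.move_to([*p,130],Q(yaw)); bot.servo_line([*p,zg+15],speed=110)
    hit=bot.servo_line([*p,zg+8],speed=15,until_force=6)
    s=bot.read_state(); print("hit",hit,"dz",s["ee_pos"][2]-zg,s["ft_force"])
    bot.move_gripper(w+14); bot.servo_line([*p,130],speed=150); print("t",bot.read_state()["clock"])
E
python3 - <<'E'
from act import *
print("tip_reach",bot.tip_reach,{k:v.round(1) for k,v in SL.items()})
if pick((445.6,-260.8),4.6,55): place("round",55)
E
```

```text
tip_reach 19.0 {'round': array([525.9, -50.1]), 'pocket': array([518.5,  41.6]), 'oval': array([651.5, -40. ]), 'strap': array([644.1,  51.7])}
grip 51.725798208440715 expect 55 F 60.43315090471879 z 31.244537249262027
lifted 51.694934845003424 63.06236224249005 [ 0.08072909 -0.16855077 -2.46354749] 3.9333
hit True dz 11.350566684410623 [-1.25113103  0.58355823  4.81952931]
t 7.1833
```

```bash
python3 - <<'E'
from act import *
if pick((588.3,-244.7),-10.8,36,off=-5): place("strap",36,off=-5)
bot.move_to([441,269,200],Q(44.3))
from vis import *
c=bot.read_camera("top"); cv2.imwrite("pics/t2.png",cv2.convertScaleAbs(cv2.resize(c["image"][80:300,80:440],None,fx=2.2,fy=2.2,interpolation=cv2.INTER_CUBIC),alpha=1.6)); print(bot.read_state()["clock"])
E
```

```text
grip 35.07773247019406 expect 36 F 60.4859983921051 z 31.119108643052407
lifted 34.75292147935714 59.955822229385376 [ 0.7349171  -0.49949336 -2.9795118 ] 10.5667
hit True dz 11.08671182949658 [-2.16751302  0.31067574  6.42437336]
t 14.0667
15.275
```

View pics/t2.png

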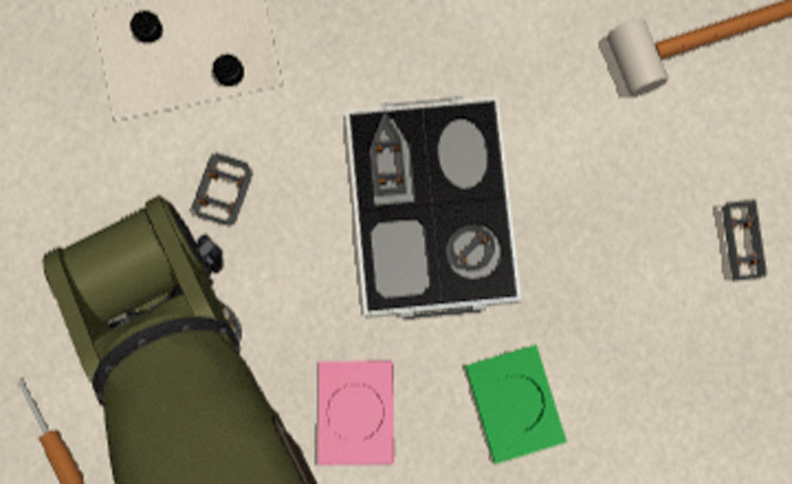

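Round sits centred at (474,250) in the crop. Strap is in its slot at (390,165), point up. Its apparent forward offset is mostly parallax, and I'll measure it at the end. Continuing with oval and pocket.

```bash
python3 - <<'E'
from act import *
ok=pick((441.3,269.4),44.3,48)
if ok: place("oval",48)
if ok and pick((606.4,260.5),-19.7,52): place("pocket",52)
bot.move_to([330,-400,250],Q(0))
from vis import *
c=bot.read_camera("top"); im=c["image"]; P=cloud(c); z=np.nan_to_num(P[:,:,2]); print(bot.read_state()["clock"])
cv2.imwrite("pics/t3.png",cv2.convertScaleAbs(cv2.resize(im[100:240,100:440],None,fx=2.3,fy=2.3,interpolation=cv2.INTER_CUBIC),alpha=1.6))
R_=lambda m,h:cv2.minAreaRect(plane(c,np.argwhere(m)[:,::-1],h)[:,:2].astype(np.float32))
m=((z>29)&(z<60)).astype(np.uint8); m[:115]=0;m[225:]=0;m[:,:230]=0;m[:,325:]=0
k,l,st,ce=cv2.connectedComponentsWithStats(m,connectivity=8)
for i in range(1,k):
    if st[i,4]>30:
        r=R_(l==i,42); n=min(SL,key=lambda q:np.linalg.norm(SL[q]-r[0])); print(n,np.round(r[0],1),"err",np.round(r[0]-SL[n],1),np.round(r[1])+2.7,r[2],"topz",np.percentile(z[l==i],[50,90]).round(1))
E
```

```text
grip 46.176619293001224 expect 48 F 60.11995865497738 z 31.07218927491748
lifted 46.08601891903001 61.78383344784379 [ 0.12728499  0.38252426 -2.40053364] 18.3917
hit True dz 11.195399819639718 [-1.66702194  0.08738079  5.95333151]
t 22.1333
grip 50.904592957640595 expect 52 F 63.49314093589783 z 31.06526947072475
lifted 50.86710386307521 62.595616579055786 [-0.15022777 -0.45940397 -1.77062724] 25.9667
hit True dz 11.027259737944512 [-2.01907421 -0.50618251  7.90060845]
t 29.25
31.1
strap [643.7  53.4] err [-0.4  1.7] [100.7  38.7] 4.816826820373535 topz [39.5 44. ]
oval [649.7 -37.7] err [-1.8  2.3] [48.7 78.7] 88.74813079833984 topz [38.6 43.7]
pocket [519.5  43.3] err [1.  1.8] [84.7 54.7] 5.184114933013916 topz [39.  44.1]
round [525.9 -48.1] err [0. 2.] [54.7 54.7] 44.06016159057617 topz [39.6 44. ]
```

View pics/t3.png

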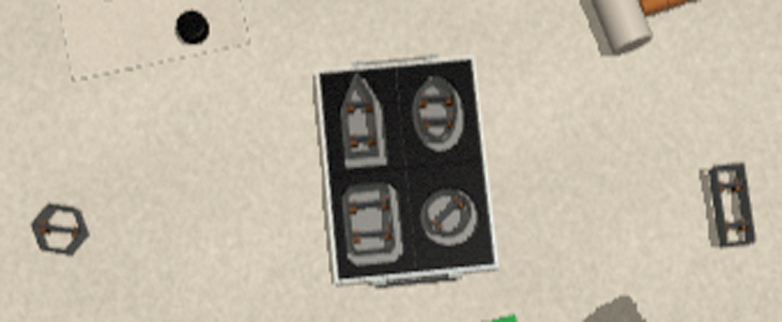

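All four dies sit in their own cut-outs: strap (362,125), oval (437,113), pocket (371,222), round (449,216). Centres are within about 3 mm and tops at about 42 mm. The hexagon (60,229) and strip (731,205) look untouched. Handing in.

```bash
python3 -c "
from rig import bot
print(bot.finish_job())"
```

```text
the job is handed in; nothing more can be done
None
```

I put the round, oval, card-pocket and strap-end dies back in their own cut-outs and handed the job in at about 31 s; the last picture shows each within about 3 mm of centre and the hexagon and strip dies unmoved, but no verdict came back.

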